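# Rebuild the stacked wooden table lamp

## Task

Put the table lamp's body back together: thread its three wooden sections down over the flat steel stem of the round lamp foot, first the tall section, then the long slab and last the short slab. Lower each one gently all the way, do not let it drop, until it sits fully home and flat on what is below it. Do not knock over or shift the other things standing on the table.

Things in the scene. Friction and masses are not known exactly. Their poses are not given: they have to be found in the camera images.
- foot: the lamp foot, fixed to the table: a round steel disc 130 mm across and 14 mm thick, from whose middle a flat aluminium bar (the stem) stands upright, 28 mm wide along its x axis and 14 mm thick along its y axis; the stem ends 104 mm above the disc (118 mm above the table), its last 7 mm rounded over to all sides as a lead-in. Origin: centre of the disc's underside, on the table; z up.
- seat (a point): the point in the middle of the disc's upper face (14 mm above the table), at the root of the stem; same axes as the foot.
- tall_section: tall section, dark wood, 0.17-0.34 kg, upright: plinth 130 x 64 x 12 mm high under a block 90 x 50 mm, 70 mm high in all; oblong bore 32 x 18 mm right through (2 mm play a side). Origin: centre of underside; x along the long side and the bore's 32 mm, y across the 50 mm, z up. Goes first, either way round. Grip it 62 mm up: once home, the stem stands 34 mm out of it, between the fingers.
- long_slab: the long slab, dark wood, 0.07 to 0.14 kg, lying flat: 130 x 58 mm and 18 mm thick, with the same oblong bore 32 x 18 mm through its middle. Origin: centre of the underside; x along the 130 mm and the bore's 32 mm, y across the 58 mm, z up. Goes on second, its underside 70 mm above the disc.
- short_slab: the short slab, dark wood, 35 to 70 g, lying flat: 80 x 46 mm and 18 mm thick, with the same oblong bore 32 x 18 mm through its middle. Origin: centre of the underside; x along the 80 mm and the bore's 32 mm, y across the 46 mm, z up. Goes on last, its underside 88 mm above the disc.
- vase: bystander: a slender brown vase 72 mm across and 165 mm high with a rigid dried sprig reaching 321 mm high within 32 mm of the vase's axis: the tallest obstacle, not to be shifted. Origin: centre of the underside, z up.
- plant: bystander: a white pot 72 mm across and 70 mm high with stiff leaves up to 140 mm high, within 40 mm of the axis. Origin: centre of the underside, z up.
- mug: bystander: a grey-green mug 76 mm across and 80 mm high, handle on its +y side. Origin: centre of the underside, z up.
- remote: bystander: a black remote control lying flat, 150 x 44 x 18 mm, long along x. Origin: centre of the underside.
- book: bystander: a blue book lying flat, 190 x 130 x 32 mm, long along x. Origin: centre of the underside.
- jar: bystander: an amber glass jar with a wooden cap, 68 mm across and 90 mm high. Origin: centre of the underside, z up.

How it is judged (in metres and radians):
On the way, in this order (a step that is already met when the one before it is completed fails the run):
1. the tall section is threaded fully home on the stem (horizontal distance between tall_section and seat below 0.005 m and z of tall_section in the frame of seat between -0.003 and 0.003 m and angle between tall_section's own z axis and vertical below 0.05 rad and angle between the x axis of tall_section and the x axis of foot, either way round below 0.2 rad), for 0.2 s.
2. the long slab is threaded fully home on the stem (horizontal distance between long_slab and seat below 0.005 m and z of long_slab in the frame of seat between 0.067 and 0.073 m and angle between long_slab's own z axis and vertical below 0.05 rad and angle between the x axis of long_slab and the x axis of foot, either way round below 0.2 rad), for 0.2 s.
3. the short slab is threaded fully home on the stem (horizontal distance between short_slab and seat below 0.005 m and z of short_slab in the frame of seat between 0.085 and 0.091 m and angle between short_slab's own z axis and vertical below 0.05 rad and angle between the x axis of short_slab and the x axis of foot, either way round below 0.2 rad), for 0.2 s.
At the end, for the whole second after the job is handed in: The tall section sits on the disc, the long slab on it and the short slab on top (undersides 0, 70 and 88 mm above the disc, within 3 mm), each on the stem (centre within 5 mm of its axis, long side in line with the stem's wide side within 0.2 rad), upright within 0.05 rad, released and at rest (all of step 1 and all of step 2 and all of step 3 and linear speed of each of tall_section, long_slab, short_slab below 0.02 m/s); the robot touches nothing.
It fails at once if the vase, plant, mug, remote control, book or jar is shifted more than 25 mm (distance of any of vase, plant, mug, remote, book, jar from where it was at the start of the episode above 0.025 m).
It fails at once if the vase, plant, mug or jar is tipped more than 0.3 rad (angle between any of vase, plant, mug, jar's own z axis and vertical above 0.3 rad).
It fails at once if a section drops on the stem (faster than 0.35 m/s there) ((horizontal distance between tall_section and seat below 0.008 m and z of tall_section in the frame of seat below 0.105 m and linear speed of tall_section above 0.35 m/s) or (horizontal distance between long_slab and seat below 0.008 m and z of long_slab in the frame of seat below 0.105 m and linear speed of long_slab above 0.35 m/s) or (horizontal distance between short_slab and seat below 0.008 m and z of short_slab in the frame of seat below 0.105 m and linear speed of short_slab above 0.35 m/s)).
It also fails if it takes over 72 s, if anything falls off the work surface, if the arm or the gripper's body presses on something with over 40 N, if the wrist force passes 120 N, or if a joint passes its speed limit or range.

## Robot

A 6-joint arm with a two-finger parallel gripper is mounted at the origin on the work surface. World frame = base frame: x ahead of the robot, y to its left, z up, the work surface at z = 0. Lengths are in m, angles in degrees, forces in N, time in s.
With the tool pointing down it reaches from about 0.325 to 0.85 m from the base axis. Payload 15.5 kg.
Tool frame: the origin (TCP) lies midway between the tips of the shut fingers; the grasp point (between the pads) lies 19 mm behind it; z points along the fingers, y is the line along which they close (so a half turn about z gives the same grasp; the last joint's range is limited). The gripper opens to 91 mm and grips with 3 to 60 N. Pads are 32 mm wide; open, the fingers measure 118 mm over their backs; the gripper's body (76 mm by 178 mm) begins 60 mm behind the grasp point.
Start: joints at [62.366, 28.281, 77.091, -0, 74.628, -5.472], TCP at [0.236, 0.579, 0.214] pointing down, gripper open.
Joint ranges: [-166.48, 166.48], [-47.26, 123.95], [12.59, 153.08], [-70.14, 250.14], [6.76, 159.57], [-176.63, 176.63]. Speed limits (degrees/s): [108.29, 108.29, 147.25, 172.46, 172.46, 172.46].

## Interface

Orientations are given as a 3x3 rotation matrix whose columns are the frame's x, y, z axes.
In Python, from bench import ctrl gives the robot as it stands. The module is installed in compiled form; this text tells all that it offers. Calls block until the motion is done:
- ctrl.goto(position, orientation): joint-space move of the TCP to a pose.
- ctrl.move_l(position, vel=0.15, ori=None, contact_N=None): straight line of the TCP; ori=None keeps the orientation; vel is the mean speed in m/s. With contact_N (N) it stops when the force on the tool has changed by that much, and returns True; else False.
- ctrl.movej(angles): joint-space move.
- ctrl.command_gripper(opening): opening from 0.0 (shut) to 1.0 (fully open); the grip force is fixed at half the most; returns when the fingers have stopped.
- ctrl.sleep(seconds).
- ctrl.ik(position, orientation): joint angles nearest the present ones, or None.
- ctrl.read_camera(name): name is "scene" or "top" or "wrist"; returns the picture (400x640x3 uint8, blue, green, red); there is no depth.
- ctrl.camera_params(name): a dict with "fx", "fy", "cx", "cy" (pixels), "D" ([k1, k2, p1, p2, k3] as OpenCV has them; the pictures are not rectified), "pose" (4x4, takes a point from camera to world coordinates); the wrist camera has in their place "T_tool_cam" (4x4, takes a point from camera to tool coordinates, whose origin is the TCP and whose axes are the flange's). Camera axes: x right, y up, looking along -z (the intrinsics and any distortion apply to the point x, -y, -z); pixel columns grow to the right and rows downward; lengths in m; the calibration is good to about 2 mm. A picture is of the moment at which its call begins: read the wrist's pose just before it. camera_params takes no time and is no camera call.
A pose or a line that the arm cannot do raises ctrl.MotionError and nothing moves.
- ctrl.sign_off(): hands the job in; it is judged then, once.
Readings, each from a call of its own:
- ctrl.current_t(): time.
- ctrl.current_q(): joint angles.
- ctrl.current_dq(): joint speeds.
- ctrl.current_effort(): joint torques, N m.
- ctrl.current_tool_pos(): TCP position.
- ctrl.current_eef_rot(): TCP orientation.
- ctrl.current_contact_force(): force on the tool from outside, world axes, zero at the start.
- ctrl.current_wrist_torque(): the same for the moment, N m.
- ctrl.current_grip_width(): opening from 0.0 (shut) to 1.0 (fully open).
- ctrl.current_grasp_force(): force on a finger pad.
Only numpy, scipy, OpenCV 4.12 (cv2) and the standard library are available. Lean on these libraries where they do the work, as an engineer would, in place of code of your own. Each camera call takes 0.05 s, during which the arm holds its last target. There are 200 camera calls.

## Working session

There is one attempt and no reset: what is moved stays moved. The work goes in short steps, each a Python script; the robot and the scene stay as the last script left them, time stands still between calls to the robot, and variables do not carry over. Pictures are saved under pics/ and viewed, at most 10 in all, crops included, and the job is handed in when it is done.

```bash
mkdir -p pics; ls; python3 - <<'E'
from bench import ctrl
import cv2,numpy as np
np.set_printoptions(precision=4,suppress=True)
for n in("scene","top"):
    cv2.imwrite(f"pics/{n}0.png",ctrl.read_camera(n)); print(n,ctrl.camera_params(n))
print(ctrl.camera_params("wrist"),ctrl.current_eef_rot(),ctrl.current_t())
E
```

```text
pics
scene {'fx': 375.99746936196635, 'fy': 375.99746936196635, 'cx': 323.47204937049054, 'cy': 191.62168408398853, 'D': array([-0.0494,  0.    ,  0.    ,  0.    ,  0.    ]), 'pose': array([[ 0.7105, -0.5442,  0.4462,  0.9911],
       [ 0.7037,  0.5573, -0.4408, -0.4252],
       [-0.0088,  0.6271,  0.7789,  0.8051],
       [ 0.    ,  0.    ,  0.    ,  1.    ]])}
top {'fx': 422.5824045746874, 'fy': 422.5824045746874, 'cx': 320.4391564773928, 'cy': 204.297470126345, 'D': array([-0.0942,  0.    ,  0.    ,  0.    ,  0.    ]), 'pose': array([[ 0.0157,  0.9989, -0.0444,  0.5156],
       [-0.9995,  0.0169,  0.0269,  0.0075],
       [ 0.0276,  0.044 ,  0.9987,  1.0948],
       [ 0.    ,  0.    ,  0.    ,  1.    ]])}
{'fx': 305.51815731812576, 'fy': 305.51815731812576, 'cx': 318.63444767972976, 'cy': 204.2879300496288, 'D': array([-0.0405,  0.    ,  0.    ,  0.    ,  0.    ]), 'T_tool_cam': array([[ 0.    ,  0.9668,  0.2556,  0.0732],
       [ 1.    ,  0.0001, -0.0004, -0.0007],
       [-0.0004,  0.2556, -0.9668, -0.1725],
       [ 0.    ,  0.    ,  0.    ,  1.    ]])} [[-0.9261  0.3773 -0.0005]
 [ 0.3773  0.9261 -0.001 ]
 [ 0.0001 -0.0011 -1.    ]] 0.1
```

View pics/top0.png

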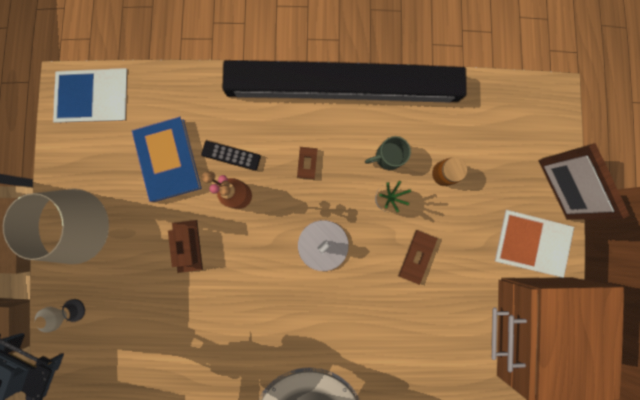

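View pics/scene0.png

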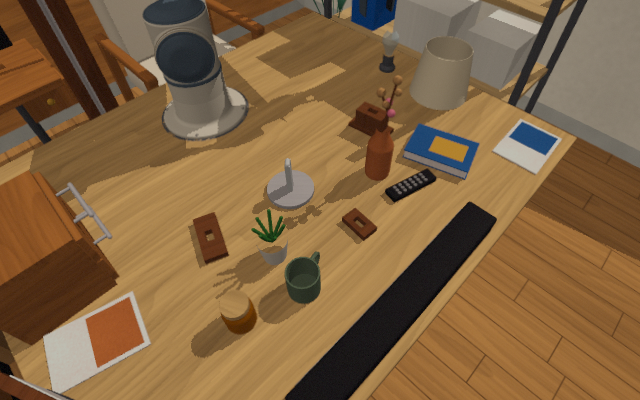

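The top view shows the tall section at about (185,247), the foot at (324,246), the long slab at (419,257), the short slab at (307,163), the vase at (235,195) and the plant at (394,195). Next I'll estimate coarse poses and take a close wrist look at each.

```bash
cat > h.py <<'E'
from bench import ctrl
import cv2,numpy as np
np.set_printoptions(precision=4,suppress=True)
def ray(px,z,P,T):
    K=np.array([[P['fx'],0,P['cx']],[0,P['fy'],P['cy']],[0,0,1]])
    n=cv2.undistortPoints(np.float64(px).reshape(-1,1,2),K,P['D']).reshape(-1,2)
    d=np.c_[n[:,0],-n[:,1],-np.ones(len(n))]@T[:3,:3].T
    return T[:3,3]+d*((z-T[2,3])/d[:,2])[:,None]
def top(px,z):
    P=ctrl.camera_params("top"); return ray(px,z,P,P['pose'])
def tool():
    T=np.eye(4);T[:3,:3]=ctrl.current_eef_rot();T[:3,3]=ctrl.current_tool_pos();return T
def wrist(px,z,T):
    P=ctrl.camera_params("wrist");return ray(px,z,P,T@P['T_tool_cam'])
def R(a):  # tool down, closing axis y at world angle 90+a deg, tool x towards base (-x) at a=0
    a=np.radians(a);x=np.array([-np.cos(a),-np.sin(a),0]);z=np.array([0,0,-1.]);return np.c_[x,np.cross(z,x),z]
def look(name):
    T=tool();im=ctrl.read_camera("wrist");cv2.imwrite(f"pics/{name}.png",im);np.save(f"pics/{name}.npy",T);return im,T
E
python3 - <<'E'
from h import *
im=cv2.imread("pics/top0.png")
hsv=cv2.cvtColor(im,cv2.COLOR_BGR2HSV)
for n,p in dict(tall=(185,247),foot=(324,246),long=(419,257),short=(307,163),table=(340,320),shadow=(250,350)).items(): print(n,hsv[p[1]-6:p[1]+7:6,p[0]-8:p[0]+9:8].reshape(-1,3).tolist())
m=((hsv[...,2]<125)&(hsv[...,1]>110)&((hsv[...,0]<11)|(hsv[...,0]>170))).astype(np.uint8)*255
for c in cv2.findContours(m,0,2)[0]:
    if cv2.contourArea(c)<150: continue
    r=cv2.minAreaRect(c); b=cv2.boxPoints(r)
    w=top(b,.018); e1,e2=w[1]-w[0],w[2]-w[1]; l=e1 if np.linalg.norm(e1)>np.linalg.norm(e2) else e2
    print(r[0],w.mean(0)[:2],np.linalg.norm(e1),np.linalg.norm(e2),np.degrees(np.arctan2(l[1],l[0])))
print(top([(324,246)],.014),top([(180,246)],.07),top([(235,195),(394,195)],.05))
E
```

```text
tall [[10, 159, 72], [10, 160, 97], [8, 142, 45], [9, 138, 50], [10, 161, 100], [9, 133, 46], [9, 152, 62], [10, 162, 93], [11, 159, 45]]
foot [[9, 25, 163], [13, 24, 146], [10, 26, 148], [12, 24, 162], [17, 20, 178], [10, 20, 113], [10, 23, 163], [11, 24, 149], [11, 24, 118]]
long [[10, 160, 99], [14, 139, 108], [10, 163, 97], [10, 161, 100], [15, 133, 123], [10, 160, 99], [10, 166, 97], [11, 152, 77], [12, 151, 103]]
short [[12, 148, 114], [14, 135, 85], [11, 155, 94], [11, 156, 98], [16, 129, 123], [11, 152, 99], [10, 160, 97], [12, 151, 103], [13, 145, 104]]
table [[16, 132, 176], [16, 134, 175], [16, 133, 173], [16, 132, 185], [16, 134, 183], [16, 135, 182], [16, 134, 181], [16, 135, 182], [16, 133, 182]]
shadow [[16, 131, 121], [16, 129, 119], [16, 132, 124], [16, 131, 119], [16, 130, 118], [16, 130, 118], [16, 132, 122], [15, 130, 122], [16, 131, 123]]
(417.61083984375, 256.8118591308594) [ 0.4327 -0.2737] 0.12257743751506649 0.05565648552543424 -20.72154799449084
(184.45384216308594, 246.1307830810547) [0.4511 0.3232] 0.07327167978360609 0.12264259029599511 -171.48822534478228
(232.4412078857422, 192.7353057861328) [0.5893 0.2035] 0.06753299567362771 0.09404847944268113 -103.09070800082435
(306.7871398925781, 162.62872314453125) [0.6699 0.0151] 0.07371541218978618 0.03960812909317645 -4.586849613839635
(584.9427490234375, 187.54745483398438) [ 0.6214 -0.7411] 0.1740777579085667 0.2410726010645644 -152.36759404996846
[[ 0.4573 -0.0324  0.014 ]] [[0.4543 0.3187 0.07  ]] [[ 0.5816  0.1911  0.05  ]
 [ 0.5884 -0.2041  0.05  ]]
```

```bash
python3 - <<'E'
from h import *
ctrl.move_l([.40,.36,.2],vel=.3,ori=R(8.5))
ctrl.move_l([.452,.319,.17],vel=.2)
look("w_tall")
ctrl.move_l([.40,.2,.22],vel=.3,ori=R(0))
ctrl.move_l([.457,-.032,.22],vel=.3)
look("w_foot")
print(ctrl.current_t())
a=cv2.imread("pics/w_tall.png");b=cv2.imread("pics/w_foot.png")
cv2.imwrite("pics/m1.png",np.vstack([a[60:360,:],b[60:360,:]]))
E
```

```text
3.35
```

View pics/m1.png

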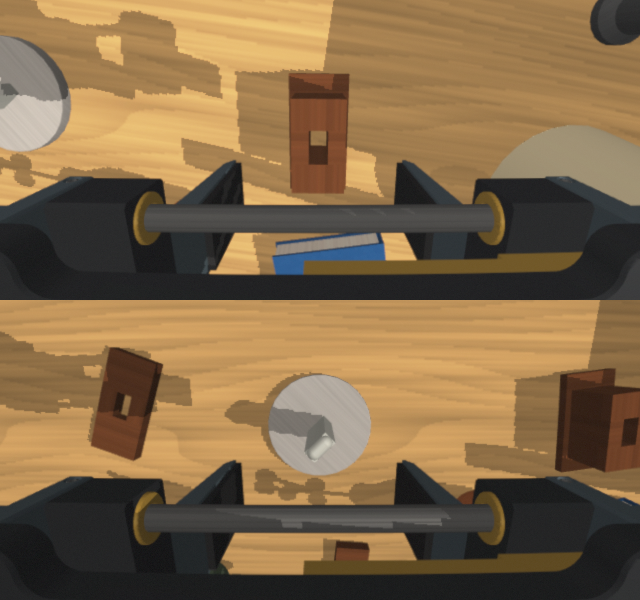

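The tall section's bore is centred at about (318,207) in the full wrist frame. The stem top is at about (319,203) and turned by 35–45°. I'll zoom in on both.

```bash
python3 - <<'E'
from h import *
a=cv2.imread("pics/w_tall.png");b=cv2.imread("pics/w_foot.png")
c=np.hstack([cv2.resize(a[125:260,280:360],None,fx=4,fy=4,interpolation=0),cv2.resize(b[125:260,262:376],None,fx=4,fy=4,interpolation=0)])
cv2.imwrite("pics/m2.png",c)
E
```

```text
(no output)
```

View pics/m2.png

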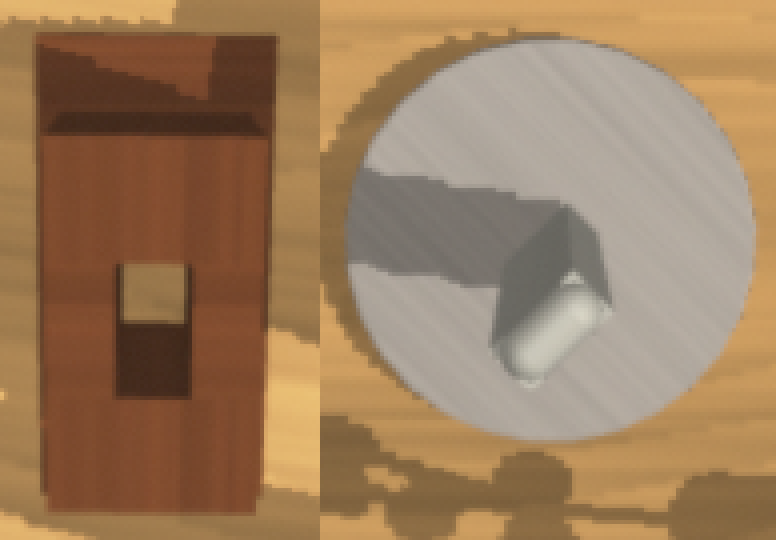

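The bore rim spans crop x 116–190 and y 264–398. The stem's rounding-edge corners are at crop (490,350), (532,390) and (612,312).

```bash
python3 - <<'E'
from h import *
T=np.load("pics/w_tall.npy")
c=np.array([(116,264),(190,264),(190,398),(116,398)])/4-.5+[280,125]
w=wrist(c,.07,T); print("bore",w[:,:2].mean(0),[np.linalg.norm(w[i]-w[i-1]) for i in range(4)])
for d in (w[2]-w[1],w[3]-w[0]): print(np.degrees(np.arctan2(d[1],d[0])))
c=np.array([(43,135),(267,135),(258,512),(46,512)])/4-.5+[280,125]
w=wrist(c,.07,T); print("face",w[:,:2].mean(0),[np.linalg.norm(w[i]-w[i-1]) for i in range(4)])
for d in (w[2]-w[1],w[3]-w[0]): print(np.degrees(np.arctan2(d[1],d[0])))
T=np.load("pics/w_foot.npy");print(T[:3,3])
f=lambda p:(np.array(p)-[320,0])/4-.5+[262,125]
w=wrist(f([(490,350),(532,390),(612,312)]),.111,T)
print("stem",(w[0]+w[2])/2,np.linalg.norm(w[1]-w[0]),np.linalg.norm(w[2]-w[1]))
for d in (w[1]-w[2],w[0]-w[1]): print(np.degrees(np.arctan2(d[1],d[0])))
b=cv2.imread("pics/w_foot.png");hsv=cv2.cvtColor(b,cv2.COLOR_BGR2HSV)
m=(hsv[...,1]<60).astype(np.uint8)*255;m[:125]=0;m[245:]=0;m[:,:260]=0;m[:,380:]=0
k=max(cv2.findContours(m,0,2)[0],key=cv2.contourArea)
k=cv2.convexHull(k).reshape(-1,2); w=wrist(k,.014,T)[:,:2]
(cx,cy),r=cv2.minEnclosingCircle((w*1000).astype(np.float32));print("disc",cx,cy,r)
A=np.c_[2*w,np.ones(len(w))];s=np.linalg.lstsq(A,(w**2).sum(1),rcond=None)[0];print(s[:2],np.sqrt(s[2]+s[:2]@s[:2]))
E
```

```text
bore [0.4534 0.3188] [np.float64(0.032117983192149153), np.float64(0.016856714790204782), np.float64(0.03211847932538434), np.float64(0.017354387714072165)]
8.888602950732212
8.000793651027163
face [0.4532 0.3189] [np.float64(0.090307023694928), np.float64(0.04971353209186752), np.float64(0.09030295544598409), np.float64(0.05105413068157904)]
8.435357751743007
7.584773433778757
[ 0.4567 -0.0308  0.2197]
stem [ 0.4606 -0.0302  0.111 ] 0.014209677489346758 0.027251770299063314
-44.389251657076365
-135.07439214533255
disc 460.0408020019531 -30.0073299407959 64.66435241699219
[ 0.4601 -0.0302] 0.06436251612819155
```

```bash
python3 - <<'E'
from h import *
ctrl.move_l([.4603,-.0302,.22],vel=.1,ori=R(-45)); ctrl.sleep(.3)
b,T=look("w_foot2");print(T)
hsv=cv2.cvtColor(b,cv2.COLOR_BGR2HSV)
m=(hsv[...,1]<60).astype(np.uint8)*255;m[:125]=0;m[245:]=0;m[:,:240]=0;m[:,400:]=0
k=max(cv2.findContours(m,0,2)[0],key=cv2.contourArea)
k=cv2.convexHull(k).reshape(-1,2); w=wrist(k,.014,T)[:,:2]
A=np.c_[2*w,np.ones(len(w))];s=np.linalg.lstsq(A,(w**2).sum(1),rcond=None)[0];print(s[:2],np.sqrt(s[2]+s[:2]@s[:2]))
ctrl.move_l([.434,-.272,.2],vel=.25,ori=R(-20.7));ctrl.move_l([.434,-.272,.118],vel=.2);ctrl.sleep(.3)
l,T=look("w_long");print(T[:3,3])
ctrl.move_l([.434,-.2,.22],vel=.25,ori=R(-4.6));ctrl.move_l([.52,.0,.22],vel=.25);ctrl.move_l([.668,.015,.118],vel=.25);ctrl.sleep(.3)
s,T=look("w_short");print(T[:3,3],ctrl.current_t())
f=lambda i:cv2.resize(i[140:265,270:370],None,fx=4,fy=4,interpolation=0)
cv2.imwrite("pics/m3.png",np.hstack([f(l),f(s)]))
cv2.imwrite("pics/m4.png",f(b))
E
```

```text
[[-0.7074  0.7068 -0.0001  0.4603]
 [ 0.7068  0.7074  0.     -0.0302]
 [ 0.0001 -0.     -1.      0.22  ]
 [ 0.      0.      0.      1.    ]]
[ 0.46   -0.0301] 0.06431646705333814
[ 0.4344 -0.2723  0.1189]
[0.6678 0.0149 0.1188] 9.5583
```

View pics/m3.png

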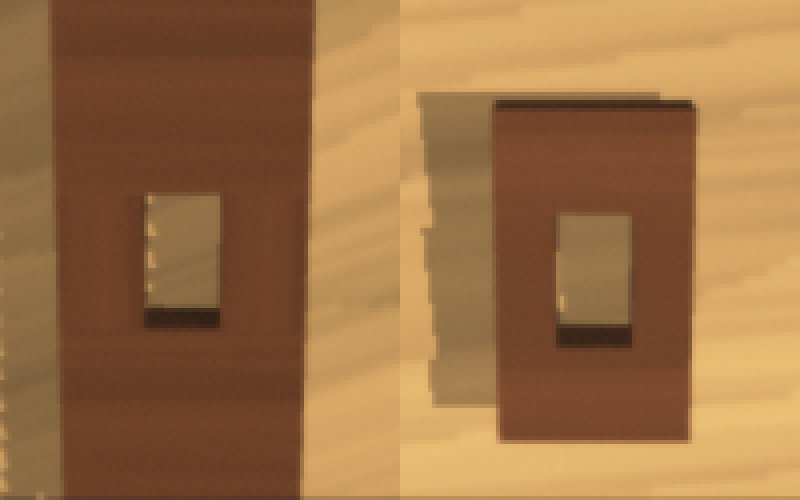

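View pics/m4.png

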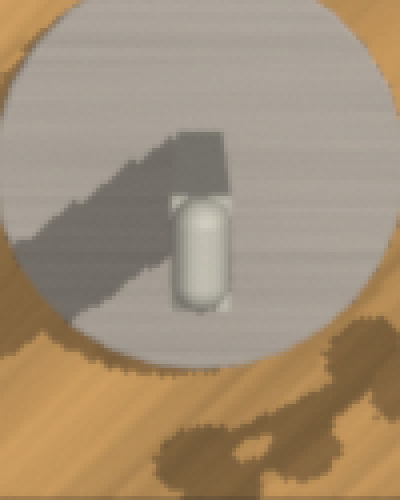

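```bash
cat >> h.py <<'E'
S=np.array([.4602,-.0301])
def pick(xy,yaw,ztcp,zlift):
    ctrl.command_gripper(1.0)
    ctrl.move_l([*xy,ztcp],vel=.12,ori=R(yaw)); ctrl.sleep(.3)
    ctrl.command_gripper(0.0); ctrl.sleep(.2)
    T=tool(); off=T[:3,:3].T@(np.r_[xy,ztcp]-T[:3,3]); print("off",off,ctrl.current_grip_width(),ctrl.current_grasp_force())
    ctrl.move_l([*T[:2,3],zlift],vel=.15); return off[0]
def thread(ox,yaw,zabove,zend):
    d=R(yaw)[:,0][:2]*ox; p=S-d
    ctrl.move_l([*p,zabove],vel=.2,ori=R(yaw)); ctrl.sleep(.4)
    print("above",tool()[:3,3],ctrl.current_contact_force())
    hit=ctrl.move_l([*p,zend-.002],vel=.04,contact_N=8)
    print("hit",hit,tool()[:3,3],"want z",zend,ctrl.current_contact_force(),ctrl.current_t())
E
python3 - <<'E'
from h import *
for n,r in dict(long=((145,220),(193,328)),short=((156,232),(214,347))).items():
    (a,b),(c,d)=r; px=np.array([(a,c),(b,c),(b,d),(a,d)])/4-.5+[270,140]
    w=wrist(px,.018,np.load(f"pics/w_{n}.npy"));e=w[2]-w[1]
    print(n,w.mean(0),np.linalg.norm(e),np.degrees(np.arctan2(e[1],e[0])))
ctrl.move_l([.50,.02,.24],vel=.25);ctrl.move_l([.42,.2,.24],vel=.25,ori=R(8.2));ctrl.move_l([.4533,.3188,.17],vel=.2)
ox=pick([.4533,.3188],8.2,.043,.2)
ctrl.move_l([.40,.2,.2],vel=.2,ori=R(-20))
thread(ox,-45,.19,.057)
print(ctrl.current_grip_width()); cv2.imwrite("pics/s1.png",ctrl.read_camera("scene")[120:240,220:360].repeat(4,0).repeat(4,1))
E
```

```text
long [ 0.4329 -0.2754  0.018 ] 0.03235333789874848 -20.41807698058291
short [0.6722 0.0138 0.018 ] 0.032145933771897214 -4.174777319076194
off [-0. -0. -0.] 0.5478384468425734 29.975102385124735
above [ 0.4602 -0.0299  0.19  ] [ 0.6394 -0.9277 -2.4019]
hit True [ 0.4602 -0.0301  0.0569] want z 0.057 [-0.3744  0.47    6.7947] 21.7833
0.549272282334453
```

View pics/s1.png

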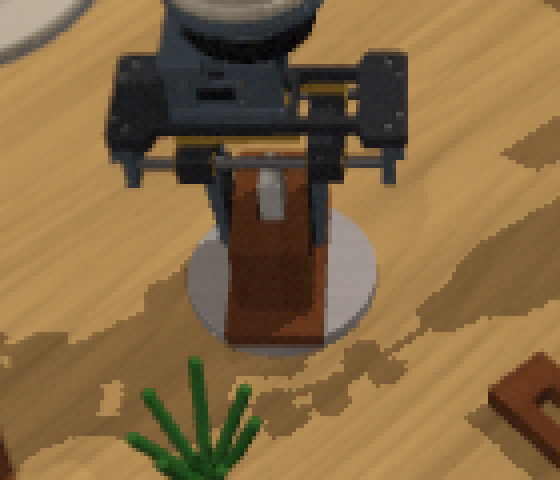

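The tall section sits fully home (TCP z 0.0569 against 0.057), with the stem standing out of it between the fingers. Next is the long slab.

```bash
python3 - <<'E'
from h import *
ctrl.command_gripper(1.0); ctrl.sleep(.3); T=tool()
ctrl.move_l([*T[:2,3],.22],vel=.15)
ctrl.move_l([.4329,-.2754,.2],vel=.25,ori=R(-20.4)); ctrl.move_l([.4329,-.2754,.06],vel=.2)
ox=pick([.4329,-.2754],-20.4,.004,.2)
thread(ox,-45,.16,.088)
print(ctrl.current_grip_width()); cv2.imwrite("pics/s2.png",ctrl.read_camera("scene")[120:240,220:360].repeat(4,0).repeat(4,1))
E
```

```text
off [-0. -0. -0.] 0.6325384025419186 29.94643807411194
above [ 0.4602 -0.0303  0.16  ] [ 0.0603  0.2145 -2.044 ]
hit True [ 0.4602 -0.0301  0.0879] want z 0.088 [0.4928 0.128  6.0201] 33.0
0.6387704021996676
```

View pics/s2.png

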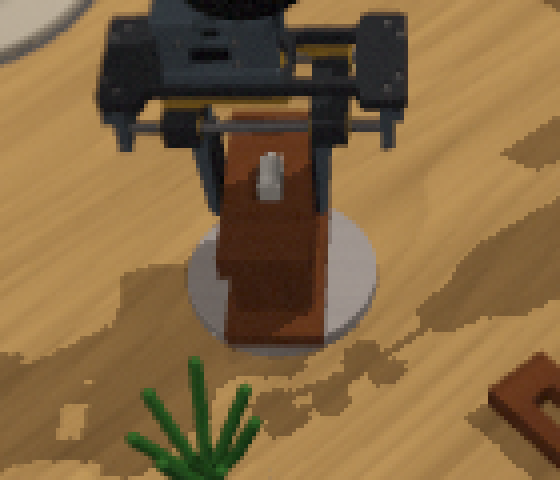

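The long slab is home, with the stem showing through its bore. Now the short slab.

```bash
python3 - <<'E'
from h import *
ctrl.command_gripper(1.0); ctrl.sleep(.3); T=tool()
ctrl.move_l([*T[:2,3],.23],vel=.15)
p=[.6722,.0138]
ctrl.move_l([*p,.2],vel=.2,ori=R(-4.2)); ctrl.move_l([*p,.06],vel=.2)
ox=pick(p,-4.2,.004,.2)
thread(ox,-45,.17,.106)
print(ctrl.current_grip_width())
ctrl.command_gripper(1.0); ctrl.sleep(.3); T=tool()
ctrl.move_l([*T[:2,3],.22],vel=.12); ctrl.sleep(.3)
b,_=look("w_end"); s=ctrl.read_camera("scene")
cv2.imwrite("pics/s3.png",np.hstack([s[120:240,220:360].repeat(3,0).repeat(3,1),b[140:260,270:370].repeat(3,0).repeat(3,1)]));print(ctrl.current_t())
E
```

```text
off [-0.  0. -0.] 0.49977396643203353 29.999774415045977
above [ 0.4603 -0.03    0.1699] [ 0.0687  0.6998 -0.6652]
hit True [ 0.4602 -0.0301  0.1058] want z 0.106 [-0.2455  0.898   7.0324] 43.8917
0.5028503056267282
46.525
```

View pics/s3.png

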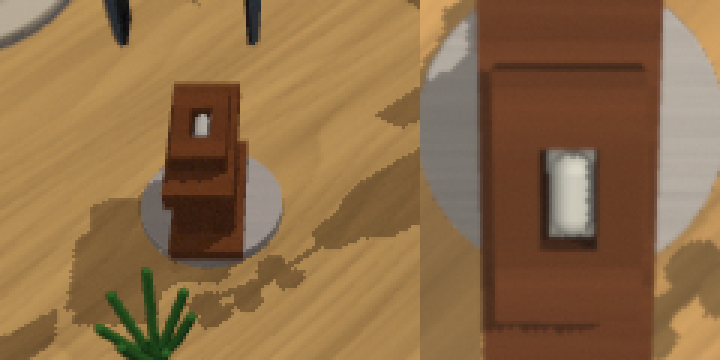

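All three sections are stacked flat and aligned, and the gripper is clear of them.

```bash
python3 -c "
from bench import ctrl
print(ctrl.sign_off())"
```

```text
the job is handed in; nothing more can be done
None
```

The tall section, long slab and short slab are threaded fully home on the stem in that order, and the job was handed in at about 46.5 s of the 72 s; the sign-off call returned no verdict.

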